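# Put the check weights back into their block

## Task

The balance check is finished. Put the four steel knob weights from the bench mat back into the wooden weight block, each upright on the floor of the well made for its size, so that they stand in a row from smallest to largest. Lower them in gently: precision weights must not be dropped or knocked over.

Things in the scene. Friction and masses are not known exactly. Their poses are not given: they have to be found in the camera images.
- weight_50: the smallest of four polished steel knob weights (50 g), upright and loose on the mat: a cylinder 18 mm in diameter up to 19 mm above its flat foot, a narrower neck, then a knob 16 mm in diameter, its top 28 mm above the foot. Origin at the centre of the foot, z up. Grip it from above across the 18 mm cylinder; fingertips lower than 12 mm above the foot would strike the block.
- weight_100: the second smallest of four polished steel knob weights (100 g), upright and loose on the mat: a cylinder 22 mm in diameter up to 25.5 mm above its flat foot, a narrower neck, then a knob 20 mm in diameter, its top 37 mm above the foot. Origin at the centre of the foot, z up. Grip it from above across the 22 mm cylinder; fingertips lower than 12 mm above the foot would strike the block.
- weight_200: the second largest of four polished steel knob weights (200 g), upright and loose on the mat: a cylinder 28 mm in diameter up to 32.5 mm above its flat foot, a narrower neck, then a knob 25 mm in diameter, its top 46 mm above the foot. Origin at the centre of the foot, z up. Grip it from above across the 28 mm cylinder; fingertips lower than 12 mm above the foot would strike the block.
- weight_500: the largest of four polished steel knob weights (500 g), upright and loose on the mat: a cylinder 38 mm in diameter up to 44 mm above its flat foot, a narrower neck, then a knob 34 mm in diameter, its top 62 mm above the foot. Origin at the centre of the foot, z up. Grip it from above across the 38 mm cylinder; fingertips lower than 12 mm above the foot would strike the block.
- block: wooden weight block, fixed: 206 (its x) x 76 (y) x 26 mm high, flat on the worktop at any yaw; origin at the centre of its underside, z up. Four round wells in a row along x grow from the smallest near -x to the largest near +x, each 12 mm deep with a 3 mm bevelled mouth and 10 mm wider than its weight. The weights start on the black 3 mm mat beside it, with tweezers (10 mm high) between them.
- well_50: the smallest well of the block, 28 mm in diameter with a grey felt disc on its floor, for the 18 mm weight; origin at the centre of its floor (12 mm below the block's top face, -75.5 mm along the block's x from the block's centre), axes as the block's.
- well_100: the second smallest well of the block, 32 mm in diameter with a grey felt disc on its floor, for the 22 mm weight; origin at the centre of its floor (12 mm below the block's top face, -34.5 mm along the block's x from the block's centre), axes as the block's.
- well_200: the second largest well of the block, 38 mm in diameter with a grey felt disc on its floor, for the 28 mm weight; origin at the centre of its floor (12 mm below the block's top face, 11.5 mm along the block's x from the block's centre), axes as the block's.
- well_500: the largest well of the block, 48 mm in diameter with a grey felt disc on its floor, for the 38 mm weight; origin at the centre of its floor (12 mm below the block's top face, 65.5 mm along the block's x from the block's centre), axes as the block's.

How it is judged:
By the outcome, as a careful person would: the job done as asked, in the order asked, and still so for the second after the job is handed in, with the robot touching nothing.
It also fails if it takes over 109 s, if anything falls off the work surface, if the arm or the gripper's body presses on something with over 40 N, if the wrist force passes 120 N, or if a joint passes its speed limit or range.

## Robot

A 7-joint arm with a two-finger parallel gripper is mounted at the origin on a cart in front of the work surface, level with it; the furniture and walls round the work are solid. World frame = base frame: x ahead of the robot, y to its left, z up, the work surface at z = 0. Lengths are in m, angles in rad, forces in N, time in s.
With the tool pointing down it reaches from about 0.425 to 0.925 m from the base axis. Payload 6.8 kg.
Tool frame: the origin (TCP) lies midway between the tips of the shut fingers; the grasp point (between the pads) lies 19 mm behind it; z points along the fingers, y is the line along which they close (so a half turn about z gives the same grasp; the last joint's range is limited). The gripper opens to 85 mm and grips with 20 to 120 N. Pads are 22 mm wide; open, the fingers measure 114 mm over their backs; the gripper's body (76 mm by 85 mm) begins 54 mm behind the grasp point. The pads swing forward as they close: fully open they stand 13 mm farther back than shut.
Start: joints at [1.128, 0.477, 0.022, 1.555, -0.011, 1.109, -0.083], TCP at [0.222, -0.638, 0.231] pointing down, gripper open.
Joint ranges: [-2.96, 2.96], [-0.34, 2.1], [-1.41, 1.46], [0.24, 2.44], [-1.37, 4.51], [0.17, 1.92], [-2.96, 2.96]. Speed limits (rad/s): [2.39, 2.39, 3.14, 3.14, 3.14, 3.14, 3.14].

## Interface

Orientations are given as a unit quaternion [w, x, y, z].
In Python, from station import * gives the robot as it stands.
- The arm moves only by the shell command python3 -m creep 'ROWS' [FORCE]. ROWS is JSON, a list of rows, each a list of 7 numbers: the gripper command: -1 is shut, 1 is fully open, values between are in proportion, then the shift along the world's x, y, z in mm, then the turn, a rotation vector about the world's x, y, z in rad. A call has 1 to 5 rows; each row shifts and turns the commanded pose from where the row before left it; what a row does not reach is not made up. A row lasts 1/8 s, in which the tool goes at most 62.5 mm and 10.7 degrees, less where a joint would pass 70% of its speed; a pose out of reach is approached as far as the arm can. A call is refused whole if a number of a shift passes 62.5 or a number of a turn 0.188, either way. A call with a gripper value outside its range is refused whole. The fingers move at their own pace and stop on an object; FORCE is the grip in N (left out, the last holds). Time passes only in rows, so rows that do not move let the fingers close. It gives the time, the measured TCP pose, the force, the opening and the grip force at its end, in the units of the state.
- get_obs(): the state, without advancing time (a new reading comes with each control period).
- read_camera(name): name is "scene" or "top" or "wrist"; returns (picture, depth): 384x512x3 uint8, red, green, blue; 384x512 float32, m along the optical axis (not along the pixel's ray), 0 where there is no reading.
- camera_params(name): a dict with "intrinsics" (3x3 intrinsics, pixels), "cam_to_world" (4x4, takes a point from camera to world coordinates); the wrist camera has in their place "mount" (4x4, takes a point from camera to tool coordinates, whose origin is the TCP and whose axes are the flange's). Camera axes: x right, y up, looking along -z (the intrinsics and any distortion apply to the point x, -y, -z); pixel columns grow to the right and rows downward; lengths in m; the calibration is good to about 2 mm. The wrist camera is an equidistant fisheye: a pixel r from the principal point sees the ray r / f radians off the axis. A picture is of the moment at which its call begins: read the wrist's pose just before it. camera_params takes no time and is no camera call.
- hand_in(): hands the job in; it is judged then, once.
The state is a dict: "t": time; "q": joint angles; "joint_vel": joint speeds; "joint_torque": joint torques, N m; "eef_pos": TCP position; "tool_rot": TCP orientation; "contact_force": force on the tool from outside, world axes, zero at the start; "torque": the same for the moment, N m; "gripper_width": opening from 0.0 (shut) to 1.0 (fully open); "grasp_force": force on a finger pad.
Only numpy, scipy, OpenCV 4.12 (cv2) and the standard library are available. Lean on these libraries where they do the work, as an engineer would, in place of code of your own. Each camera call takes 0.05 s, during which the arm holds its last target. There are 200 camera calls.

## Working session

There is one attempt and no reset: what is moved stays moved. The work goes in short steps, Python scripts to look and compute and a shell command to move; the robot and the scene stay as the last step left them, time stands still between calls to the robot, and variables do not carry over. Pictures are saved under pics/ and viewed, at most 14 in all, crops included, and the job is handed in when it is done.

```bash
mkdir -p pics; ls; python3 - <<'E'
from station import *
import cv2,numpy as np
np.set_printoptions(precision=4,suppress=True)
o=get_obs();print(o)
ims=[]
for n in["scene","top"]:
    p,d=read_camera(n);np.savez(f"{n}.npz",p=p,d=d);print(n,camera_params(n));ims.append(p)
    cv2.imwrite(f"pics/{n}0.png",p[...,::-1])
print(camera_params("wrist"))
E
```

```text
pics
{'t': 0.0, 'q': array([ 1.1279,  0.4778,  0.0223,  1.5564, -0.0115,  1.1093, -0.0831]), 'joint_vel': array([ 0.0007, -0.0003,  0.0004,  0.0015,  0.0008,  0.    , -0.0014]), 'joint_torque': array([ -0.0009, -59.6448,   1.6079, -28.1191,   0.0126,   0.0094,
        -0.    ]), 'eef_pos': array([ 0.2216, -0.637 ,  0.2303]), 'tool_rot': array([-0.0009,  0.986 ,  0.1666, -0.0002]), 'contact_force': array([-0.4891,  0.5966, -0.1734]), 'torque': array([-0.0802, -0.0365,  0.0328]), 'grasp_force': 0.0, 'gripper_width': 0.9983992040047578}
scene {'intrinsics': array([[386.2342,   0.    , 251.2946],
       [  0.    , 386.2342, 190.1779],
       [  0.    ,   0.    ,   1.    ]]), 'cam_to_world': array([[ 0.8266,  0.2939, -0.4799,  0.1301],
       [-0.5627,  0.4346, -0.7032, -0.5584],
       [ 0.0018,  0.8513,  0.5246,  0.4943],
       [ 0.    ,  0.    ,  0.    ,  1.    ]])}
top {'intrinsics': array([[488.4052,   0.    , 266.9451],
       [  0.    , 488.4052, 183.3023],
       [  0.    ,   0.    ,   1.    ]]), 'cam_to_world': array([[-0.0162,  0.9809, -0.1941,  0.3149],
       [-0.9998, -0.0137,  0.0144,  0.067 ],
       [ 0.0115,  0.1943,  0.9809,  1.0886],
       [ 0.    ,  0.    ,  0.    ,  1.    ]])}
{'intrinsics': array([[297.3186,   0.    , 259.5369],
       [  0.    , 297.3186, 198.6322],
       [  0.    ,   0.    ,   1.    ]]), 'mount': array([[-0.0008,  0.9547,  0.2974,  0.0767],
       [ 1.    ,  0.0007,  0.0006, -0.0008],
       [ 0.0003,  0.2974, -0.9547, -0.1422],
       [ 0.    ,  0.    ,  0.    ,  1.    ]])}
```

View pics/scene0.png

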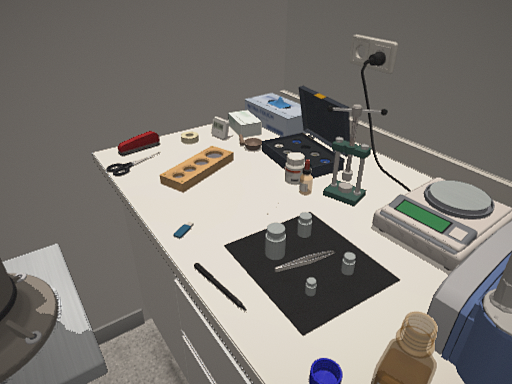

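View pics/top0.png

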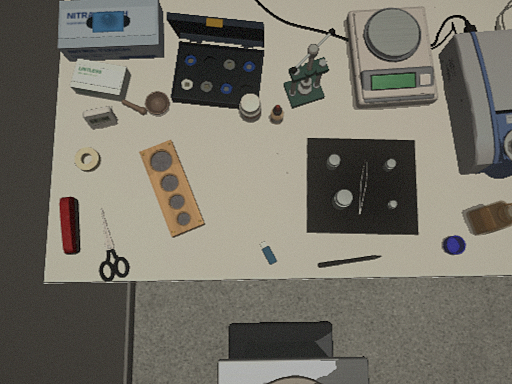

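The scene picture shows the 500/200/100/50 weights at about (275,240), (305,225), (348,263), (311,287), with the block at (200,167). In the top view they are at (344,198), (334,161), (392,164), (393,205). The block there runs from the large well at (161,160) to the small one at (183,219).

```bash
cat > h.py <<'E'
from station import *
import cv2,numpy as np
np.set_printoptions(precision=4,suppress=True)
def world(n,d):
    c=camera_params(n);K=c["intrinsics"];T=c["cam_to_world"]
    v,u=np.mgrid[:384,:512]
    P=np.stack([(u-K[0,2])/K[0,0]*d,-(v-K[1,2])/K[1,1]*d,-d],-1)
    return P@T[:3,:3].T+T[:3,3]
E
python3 - <<'E'
from h import *
px={"scene":dict(w500=(275,240),w200=(305,225),w100=(348,263),w50=(311,287)),"top":dict(w500=(344,198),w200=(334,161),w100=(392,164),w50=(393,205))}
for n in px:
    z=np.load(n+".npz");p,d=z["p"],z["d"];W=world(n,d)
    for k,(u,v) in px[n].items():
        s=W[v-20:v+20,u-16:u+16].reshape(-1,3)
        s=s[np.isfinite(s).all(1)]
        base=np.median(s[:,2]);h=s[s[:,2]>base+.01]
        top=h[:,2].max();t=h[h[:,2]>top-.006]
        print(n,k,"base",base,"top",top,"knob mid",(t.min(0)+t.max(0))/2,"ext",np.ptp(t,axis=0),len(t))
    hsv=cv2.cvtColor(p,cv2.COLOR_RGB2HSV)
    m=((hsv[...,0]>5)&(hsv[...,0]<25)&(hsv[...,1]>90)).astype(np.uint8)
    u,v=(200,167) if n=="scene" else (172,188)
    k=np.zeros_like(m);k[v-60:v+60,u-50:u+50]=1;m*=k
    q=W[(m>0)];print(n,"block pts",len(q),"z pct",np.percentile(q[:,2],[5,50,95]))
    q=q[abs(q[:,2]-np.percentile(q[:,2],80))<.004]
    r=cv2.minAreaRect((q[:,:2]*1000).astype(np.float32));print("rect",r)
E
```

```text
scene w500 base 0.008125108204723702 top 0.49426429022518165 knob mid [ 0.1301 -0.5584  0.4943] ext [0. 0. 0.] 2
scene w200 base 0.0021932506794152262 top 0.49426429022518165 knob mid [ 0.1301 -0.5584  0.4943] ext [0. 0. 0.] 12
scene w100 base 0.0024267363582338997 top 0.49426429022518165 knob mid [ 0.1301 -0.5584  0.4943] ext [0. 0. 0.] 7
scene w50 base 0.002379603251526863 top 0.49426429022518165 knob mid [ 0.1301 -0.5584  0.4943] ext [0. 0. 0.] 5
scene block pts 1515 z pct [0.0052 0.0237 0.0262]
rect ((521.2408447265625, 260.99615478515625), (209.77294921875, 80.90125274658203), 21.12392807006836)
top w500 base 0.002971502824986927 top 1.0886172973050228 knob mid [0.3149 0.067  1.0886] ext [0. 0. 0.] 6
top w200 base 0.002352172699685129 top 1.0886172973050228 knob mid [0.3149 0.067  1.0886] ext [0. 0. 0.] 3
top w100 base 0.0019271178477415774 top 1.0886172973050228 knob mid [0.3149 0.067  1.0886] ext [0. 0. 0.] 5
top w50 base 0.0019905809577014377 top 1.0886172973050228 knob mid [0.3149 0.067  1.0886] ext [0. 0. 0.] 5
top block pts 2359 z pct [0.0195 0.0252 0.0288]
rect ((520.19970703125, 264.5009460449219), (206.63795471191406, 74.70133972167969), 21.88383674621582)
```

```bash
python3 - <<'E'
from h import *
px={"scene":dict(w500=(275,240),w200=(305,225),w100=(348,263),w50=(311,287)),"top":dict(w500=(344,198),w200=(334,161),w100=(392,164),w50=(393,205))}
for n in px:
    z=np.load(n+".npz");p,d=z["p"],z["d"];W=world(n,d)
    for k,(u,v) in px[n].items():
        s=W[v-20:v+20,u-16:u+16][d[v-20:v+20,u-16:u+16]>0]
        h=s[s[:,2]>np.median(s[:,2])+.01]
        c=np.median(h[:,:2],axis=0);h=h[np.hypot(*(h[:,:2]-c).T)<.025]
        top=np.percentile(h[:,2],95);t=h[h[:,2]>top-.005]
        print(n,k,"top %.4f"%top,"mid",(t.min(0)+t.max(0))/2,"ext",np.ptp(t,axis=0),len(t),"all",(h.min(0)+h.max(0))/2,np.ptp(h,axis=0))
# tweezers and mat in top
d=np.load("top.npz")["d"];W=world("top",d)
print("mat z",W[220,320:400].mean(0)); 
for uv in[(307,138),(414,138),(417,234),(307,232)]: print(uv,W[uv[1],uv[0]])
for uv in[(363,162),(360,213),(357,163),(366,163),(358,190),(366,190),(161,160),(170,183),(176,201),(183,219)]: print(uv,W[uv[1],uv[0]])
E
```

```text
scene w500 top 0.0650 mid [ 0.486  -0.1166  0.0632] ext [0.033  0.0322 0.0056] 174 all [ 0.485  -0.1179  0.042 ] [0.0349 0.0349 0.0479]
scene w200 top 0.0491 mid [ 0.5725 -0.0998  0.0471] ext [0.0244 0.0238 0.0052] 87 all [ 0.5716 -0.1016  0.0311] [0.0283 0.0273 0.0372]
scene w100 top 0.0401 mid [ 0.5655 -0.2288  0.0383] ext [0.0187 0.0184 0.0058] 85 all [ 0.5646 -0.2286  0.0268] [0.0206 0.0208 0.0288]
scene w50 top 0.0309 mid [ 0.4765 -0.2287  0.029 ] ext [0.0161 0.016  0.0056] 64 all [ 0.4759 -0.2293  0.0222] [0.0173 0.0171 0.0191]
top w500 top 0.0666 mid [ 0.4856 -0.1109  0.0657] ext [0.0306 0.0324 0.0081] 165 all [ 0.4842 -0.11    0.0413] [0.0348 0.036  0.0567]
top w200 top 0.0507 mid [ 0.5729 -0.0956  0.0498] ext [0.0234 0.024  0.0082] 84 all [ 0.5715 -0.0947  0.0333] [0.0274 0.0267 0.0412]
top w100 top 0.0414 mid [ 0.5646 -0.2222  0.0402] ext [0.0184 0.0184 0.0075] 57 all [ 0.5643 -0.2229  0.0281] [0.0204 0.0226 0.0318]
top w50 top 0.0321 mid [ 0.4744 -0.2242  0.0315] ext [0.0137 0.016  0.0085] 41 all [ 0.4742 -0.2237  0.0239] [0.0161 0.017  0.0236]
mat z [ 0.4433 -0.155   0.0021]
(307, 138) [ 0.6358 -0.0435  0.0009]
(414, 138) [ 0.6324 -0.2919  0.0016]
(417, 234) [ 0.41   -0.2819  0.0016]
(307, 232) [ 0.4182 -0.0364  0.0018]
(363, 162) [ 0.5761 -0.1696  0.0042]
(360, 213) [ 0.4593 -0.1573  0.0003]
(357, 163) [ 0.5749 -0.1565  0.0005]
(366, 163) [ 0.5745 -0.1771  0.0008]
(358, 190) [ 0.5114 -0.155   0.0029]
(366, 190) [ 0.5112 -0.1733  0.0025]
(161, 160) [0.5835 0.2887 0.0183]
(170, 183) [0.5313 0.2682 0.0138]
(176, 201) [0.4906 0.2543 0.012 ]
(183, 219) [0.4501 0.2381 0.0117]
```

```bash
python3 -m creep '[[1,27,53,0,0,0,0],[1,27,53,0,0,0,0],[1,27,53,0,0,0,0],[1,27,53,0,0,0,0],[1,27,53,0,0,0,0]]' 40; python3 -m creep '[[1,27,53,0,0,0,0],[1,27,53,0,0,0,0],[1,27,53,0,0,0,0],[0.2,27,53,0,0,0,0],[0.2,0,0,0,0,0,0]]'
cat >> h.py <<'E'
from scipy.spatial.transform import Rotation as R
def wrist(name):
    o=get_obs();p,d=read_camera("wrist");cv2.imwrite(f"pics/{name}.png",p[...,::-1])
    c=camera_params("wrist");K=c["intrinsics"];M=c["mount"]
    q=o["tool_rot"];T=np.eye(4);T[:3,:3]=R.from_quat([q[1],q[2],q[3],q[0]]).as_matrix();T[:3,3]=o["eef_pos"]
    T=T@M;np.savez(name+".npz",p=p,d=d,T=T,K=K);return o,p,d,T,K
def rays(K,T,u,v):
    x=(u-K[0,2])/K[0,0];y=(v-K[1,2])/K[1,1];r=np.hypot(x,y)+1e-9
    return np.stack([np.sin(r)*x/r,-np.sin(r)*y/r,-np.cos(r)],-1)
def wworld(K,T,d):
    v,u=np.mgrid[:384,:512].astype(float);c=rays(K,T,u,v)
    return (c/-c[...,2:])*d[...,None]@T[:3,:3].T+T[:3,3]
E
python3 - <<'E'
from h import *
o,p,d,T,K=wrist("w1");print(o["t"],o["eef_pos"],o["tool_rot"],o["contact_force"],o["gripper_width"])
W=wworld(K,T,d);W[d<=0]=np.nan
for k,c in dict(w500=(.485,-.114),w200=(.572,-.098),w100=(.565,-.2255),w50=(.4755,-.2265)).items():
    h=W[(np.hypot(W[...,0]-c[0],W[...,1]-c[1])<.035)&(W[...,2]>.018)&(W[...,2]<.09)]
    top=np.percentile(h[:,2],95);t=h[h[:,2]>top-.005]
    print(k,"top %.4f"%top,"mid",(t.min(0)+t.max(0))/2,"ext",np.ptp(t,axis=0),len(t))
E
```

```text
t: 0.72
eef_pos: [0.3573, -0.3705, 0.2311]
tool_rot: [-0.0, 0.986, 0.167, -0.0]
contact_force: [0.4, -0.2, 0.0]
gripper_width: 1.001
grasp_force: 0.0
t: 1.35
eef_pos: [0.4667, -0.1554, 0.2313]
tool_rot: [-0.001, 0.985, 0.171, 0.001]
contact_force: [-1.1, -0.3, -0.1]
gripper_width: 0.609
grasp_force: 0.0
1.35 [ 0.4667 -0.1554  0.2313] [-0.0008  0.9853  0.171   0.0006] [-1.0745 -0.2724 -0.1065] 0.6091656235131504
w500 top 0.0656 mid [ 0.4881 -0.1132  0.0637] ext [0.0338 0.0335 0.0058] 798
w200 top 0.0497 mid [ 0.5743 -0.0973  0.0478] ext [0.0245 0.0245 0.0056] 398
w100 top 0.0407 mid [ 0.5665 -0.2251  0.0389] ext [0.0196 0.0188 0.0056] 226
w50 top 0.0316 mid [ 0.4772 -0.2256  0.0295] ext [0.0154 0.0159 0.0051] 140
```

View pics/w1.png

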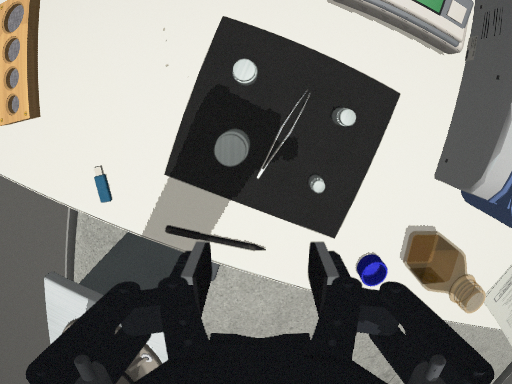

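Wrist view: 500 at (232,147), 200 at (245,71), 100 at (345,117), 50 at (317,184), with the block partly in view at top left. The wrist positions lie between those from the two fixed cameras, and the heights are right. I start with the 50 g weight.

```bash
python3 -m creep '[[0.2,4,-28,-20,0,0,0.03],[0.2,4,-28,-40,0,0,0],[0.2,2,-15,-50,0,0,0],[0.2,0,0,-50,0,0,0],[0.2,0,0,0,0,0,0]]' 40; python3 -m creep '[[0.2,0,0,0,0,0,0]]'
```

```text
t: 2.02
eef_pos: [0.4708, -0.232, 0.068]
tool_rot: [-0.002, 0.984, 0.18, -0.004]
contact_force: [0.6, -0.0, 0.7]
gripper_width: 0.602
grasp_force: 0.0
t: 2.15
eef_pos: [0.4752, -0.2325, 0.0727]
tool_rot: [0.001, 0.984, 0.181, 0.0]
contact_force: [0.6, -0.0, 1.2]
gripper_width: 0.598
grasp_force: 0.0
```

```bash
python3 -m creep '[[0.2,2,6,-20,0,0,0],[0.2,0,0,-20,0,0,0],[0.2,0,0,0,0,0,0],[0.2,0,0,0,0,0,0]]'
```

```text
t: 2.65
eef_pos: [0.478, -0.2262, 0.0333]
tool_rot: [0.001, 0.983, 0.181, 0.001]
contact_force: [-0.8, -0.3, 0.5]
gripper_width: 0.602
grasp_force: 0.0
```

```bash
python3 - <<'E'
from h import *
o,p,d,T,K=wrist("w2");print(o["t"],o["eef_pos"])
W=wworld(K,T,d);W[d<=0]=np.nan
c=(.4772,-.2256)
h=W[(np.hypot(W[...,0]-c[0],W[...,1]-c[1])<.02)&(W[...,2]>.014)&(W[...,2]<.04)]
top=np.percentile(h[:,2],95);t=h[h[:,2]>top-.005]
print("top %.4f"%top,"mid",(t.min(0)+t.max(0))/2,"ext",np.ptp(t,axis=0),len(t))
E
```

```text
2.65 [ 0.478  -0.2262  0.0333]
top 0.0313 mid [ 0.4772 -0.2265  0.0294] ext [0.0164 0.0163 0.006 ] 630
```

View pics/w2.png

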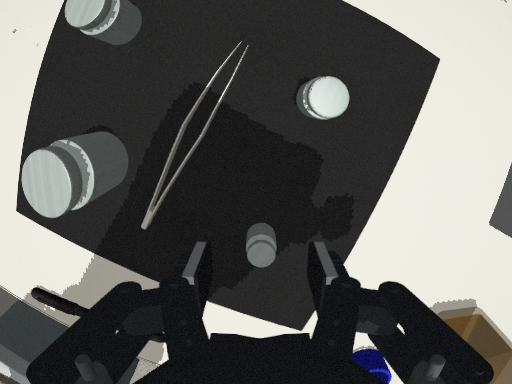

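The 50 g weight, at (261,245), is centred between the pads and its measured position agrees to 1 mm. I lower 17 mm and close.

```bash
python3 -m creep '[[0.2,0,0,-9,0,0,0],[0.2,0,0,-8,0,0,0],[0.2,0,0,0,0,0,0],[-0.3,0,0,0,0,0,0],[-0.7,0,0,0,0,0,0]]' 30; python3 -m creep '[[-1,0,0,0,0,0,0],[-1,0,0,0,0,0,0],[-1,0,0,0,0,0,0],[-1,0,0,0,0,0,0]]' 30
```

```text
t: 3.32
eef_pos: [0.4769, -0.2256, 0.0144]
tool_rot: [0.0, 0.983, 0.181, 0.0]
contact_force: [-1.3, 1.2, 3.5]
gripper_width: 0.189
grasp_force: 16.2
t: 3.82
eef_pos: [0.477, -0.2256, 0.0145]
tool_rot: [0.0, 0.983, 0.181, 0.0]
contact_force: [-0.4, 0.4, 2.7]
gripper_width: 0.177
grasp_force: 29.4
```

Tips are slightly low (11.5 mm above the foot), so I regrip 2 mm higher and then lift.

```bash
python3 -m creep '[[-0.3,0,0,0,0,0,0],[-0.3,0,0,0,0,0,0],[-0.3,0,0,2,0,0,0],[-0.6,0,0,0,0,0,0],[-0.8,0,0,0,0,0,0]]' 30; python3 -m creep '[[-1,0,0,0,0,0,0],[-1,0,0,0,0,0,0],[-1,0,0,0,0,0,0],[-1,0,0,0,0,0,0]]' 30; python3 -m creep '[[-1,0,0,10,0,0,0],[-1,0,0,25,0,0,0],[-1,0,0,35,0,0,0],[-1,0,0,30,0,0,0],[-1,0,0,0,0,0,0]]'
```

```text
t: 4.45
eef_pos: [0.4769, -0.2256, 0.0165]
tool_rot: [0.0, 0.983, 0.181, 0.0]
contact_force: [-0.2, 0.5, 3.1]
gripper_width: 0.171
grasp_force: 29.2
t: 4.95
eef_pos: [0.477, -0.2256, 0.0165]
tool_rot: [0.0, 0.983, 0.181, 0.0]
contact_force: [-0.9, 0.7, 5.6]
gripper_width: 0.169
grasp_force: 29.4
t: 5.58
eef_pos: [0.4783, -0.2261, 0.1187]
tool_rot: [0.001, 0.983, 0.181, 0.002]
contact_force: [0.3, -0.3, 0.1]
gripper_width: 0.169
grasp_force: 29.3
```

```bash
python3 -m creep '[[-1,0,40,15,0,0,0],[-1,0,58,15,0,0,0],[-1,-5,58,5,0,0,0],[-1,-5,58,0,0,0,0],[-1,-5,58,0,0,0,0]]'; python3 -m creep '[[-1,-5,58,0,0,0,0],[-1,-5,50,0,0,0,0],[-1,0,20,0,0,0,0],[-1,0,0,0,0,0,0],[-1,0,0,0,0,0,0]]'
cat > blk.py <<'E'
from h import *
import sys
o,p,d,T,K=wrist(sys.argv[1]);print(o["t"],o["eef_pos"],o["gripper_width"],o["grasp_force"])
W=wworld(K,T,d)
hsv=cv2.cvtColor(p,cv2.COLOR_RGB2HSV)
m=(hsv[...,0]>5)&(hsv[...,0]<25)&(hsv[...,1]>90)&(d>0)&(W[...,2]>.015)&(W[...,2]<.04)&(np.hypot(W[...,0]-.52,W[...,1]-.263)<.14)
q=W[m];zt=np.percentile(q[:,2],80);print("top z",zt,len(q));q=q[abs(q[:,2]-zt)<.003]
print(cv2.minAreaRect((q[:,:2]*1000).astype(np.float32)))
# wells: low points inside block
f=(d>0)&(W[...,2]<zt-.008)&(W[...,2]>zt-.018)
for n,s,rad in[(50,-75.5,14),(100,-34.5,16),(200,11.5,19),(500,65.5,24)]:
    c=np.array([521+s*.930,263+s*.366])/1000
    g=f&(np.hypot(W[...,0]-c[0],W[...,1]-c[1])<rad/1000+.006)
    a=W[g]
    if len(a)>20:
        print(n,"floor z",np.median(a[:,2]),"enc",[np.round(x*1000,1) for x in (a[:,:2].mean(0),)],cv2.minEnclosingCircle((a[:,:2]*1000).astype(np.float32)))
E
python3 blk.py b1
```

```text
t: 6.2
eef_pos: [0.4608, 0.0481, 0.1506]
tool_rot: [-0.0, 0.983, 0.181, -0.0]
contact_force: [1.6, 1.1, -0.6]
gripper_width: 0.17
grasp_force: 29.3
t: 6.82
eef_pos: [0.4515, 0.173, 0.1506]
tool_rot: [0.0, 0.984, 0.181, -0.001]
contact_force: [-0.2, -1.4, -0.5]
gripper_width: 0.17
grasp_force: 29.4
6.825 [0.4515 0.173  0.1506] 0.16992341057541913 29.360182258678833
top z 0.026071402392332042 11728
((515.7220458984375, 261.07574462890625), (193.65252685546875, 76.54209899902344), 21.785137176513672)
50 floor z 0.014137755841734378 enc [array([449.9, 236. ])] ((450.2942199707031, 235.5450897216797), 13.947157859802246)
100 floor z 0.013981239510058224 enc [array([488.5, 251.5])] ((488.7330627441406, 250.89987182617188), 16.16797637939453)
200 floor z 0.013970283734212163 enc [array([532.2, 269. ])] ((532.1256103515625, 268.474853515625), 19.105148315429688)
500 floor z 0.013994680178315094 enc [array([582.9, 289.3])] ((582.446044921875, 288.67822265625), 24.163583755493164)
```

View pics/b1.png

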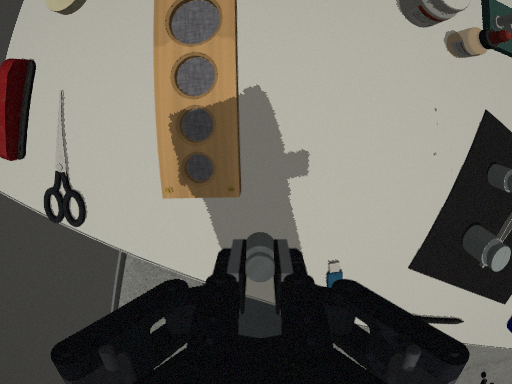

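View: the weight hangs upright at (260,255), and the wells are at (199,167), (197,125), (195,75) and (194,20). Their floors at z = 0.014, their radii and their spacing match the text.

```bash
python3 -m creep '[[-1,-1,32,0,0,0,0],[-1,0,31,-15,0,0,0],[-1,0,0,-40,0,0,0],[-1,0,0,-35,0,0,0],[-1,0,0,0,0,0,0]]';python3 -m creep '[[-1,0,0,0,0,0,0],[-1,0,0,0,0,0,0]]'
```

```text
t: 7.5
eef_pos: [0.4493, 0.2349, 0.0592]
tool_rot: [0.001, 0.984, 0.181, -0.003]
contact_force: [-0.9, 0.3, 0.1]
gripper_width: 0.167
grasp_force: 29.4
t: 7.75
eef_pos: [0.452, 0.2377, 0.0628]
tool_rot: [-0.0, 0.983, 0.181, 0.001]
contact_force: [0.3, 0.5, -1.2]
gripper_width: 0.168
grasp_force: 29.4
```

```bash
python3 -m creep '[[-1,-2,-2,-8,0,0,0],[-1,0,0,-8,0,0,0],[-1,0,0,-7,0,0,0],[-1,0,0,-5,0,0,0],[-1,0,0,0,0,0,0]]';python3 -m creep '[[-1,0,0,-2,0,0,0],[-1,0,0,-2,0,0,0],[-1,0,0,0,0,0,0],[-1,0,0,0,0,0,0]]'
```

```text
t: 8.38
eef_pos: [0.4485, 0.2354, 0.0328]
tool_rot: [0.0, 0.983, 0.182, -0.0]
contact_force: [-0.2, -0.4, 0.5]
gripper_width: 0.171
grasp_force: 29.4
t: 8.88
eef_pos: [0.4488, 0.2355, 0.0294]
tool_rot: [-0.0, 0.983, 0.181, 0.0]
contact_force: [0.6, 0.1, -0.1]
gripper_width: 0.168
grasp_force: 29.4
```

```bash
python3 -m creep '[[-1,1,0,-1,0,0,0],[-1,0,0,0,0,0,0],[-1,0,0,0,0,0,0]]';python3 -m creep '[[-1,0,0,-1,0,0,0],[-1,0,0,0,0,0,0],[-1,0,0,0,0,0,0]]'
```

```text
t: 9.25
eef_pos: [0.4498, 0.2354, 0.0283]
tool_rot: [0.0, 0.983, 0.181, -0.0]
contact_force: [0.2, -0.4, -1.0]
gripper_width: 0.168
grasp_force: 29.4
t: 9.62
eef_pos: [0.4499, 0.2355, 0.0275]
tool_rot: [0.0, 0.983, 0.181, 0.0]
contact_force: [-1.6, -0.0, 4.1]
gripper_width: 0.169
grasp_force: 29.8
```

```bash
python3 -m creep '[[-0.6,0,0,0,0,0,0],[-0.4,0,0,0,0,0,0],[-0.2,0,0,0,0,0,0],[0,0,0,0,0,0,0],[0,0,0,0,0,0,0]]';python3 -m creep '[[0,0,0,10,0,0,0],[0,0,0,20,0,0,0],[0,0,0,40,0,0,0],[0,0,-30,40,0,0,0],[0.2,0,-50,0,0,0,0]]'; python3 blk.py b2
```

```text
t: 10.25
eef_pos: [0.4498, 0.2355, 0.0273]
tool_rot: [0.0, 0.983, 0.181, -0.0]
contact_force: [-0.7, 0.3, -0.2]
gripper_width: 0.5
grasp_force: 0.0
t: 10.88
eef_pos: [0.4521, 0.1574, 0.1412]
tool_rot: [-0.001, 0.983, 0.183, 0.004]
contact_force: [1.1, -0.2, -0.2]
gripper_width: 0.597
grasp_force: 0.0
10.875 [0.4521 0.1574 0.1412] 0.5973506438424392 0.0
top z 0.026118574762787485 11819
((513.3273315429688, 260.05572509765625), (188.5950927734375, 76.6686019897461), 21.80682373046875)
50 floor z 0.014227971892302155 enc [array([453.7, 233.9])] ((449.6042785644531, 236.50860595703125), 14.076322555541992)
100 floor z 0.014114890910214561 enc [array([488.8, 252.1])] ((488.69134521484375, 252.1634063720703), 16.048309326171875)
200 floor z 0.014080772544296127 enc [array([532.1, 269.3])] ((532.0263671875, 268.7445373535156), 19.131324768066406)
500 floor z 0.014010193603701704 enc [array([581.3, 289.3])] ((582.4341430664062, 288.3507080078125), 24.271575927734375)
```

View pics/b2.png

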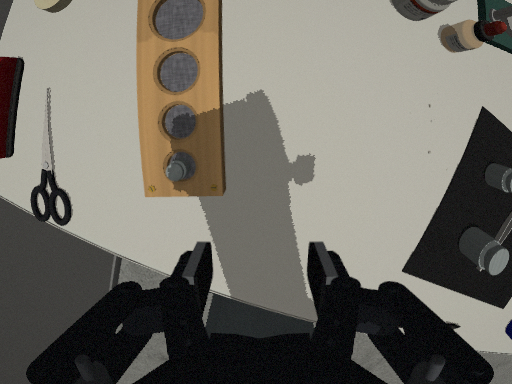

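The 50 g weight stands upright in its well at (180,167). Next is the 100 g.

```bash
python3 -m creep '[[0.2,15,-35,0,0,0,0],[0.2,17,-56,0,0,0,0],[0.2,17,-56,0,0,0,0],[0.2,17,-56,0,0,0,0],[0.2,17,-56,0,0,0,0]]'; python3 -m creep '[[0.2,16,-56,0,0,0,0],[0.2,15,-50,-15,0,0,0],[0.2,0,-17,-40,0,0,0],[0.2,0,0,-38,0,0,0],[0.2,0,0,0,0,0,0]]';python3 -m creep '[[0.2,0,0,0,0,0,0],[0.2,0,0,0,0,0,0]]'
cat > wt.py <<'E'
from h import *
import sys
o,p,d,T,K=wrist(sys.argv[1]);c=[float(x) for x in sys.argv[2:4]];print(o["t"],o["eef_pos"])
W=wworld(K,T,d);W[d<=0]=np.nan
h=W[(np.hypot(W[...,0]-c[0],W[...,1]-c[1])<.025)&(W[...,2]>.02)&(W[...,2]<.08)]
top=np.percentile(h[:,2],95);t=h[h[:,2]>top-.005]
print("top %.4f"%top,"mid",(t.min(0)+t.max(0))/2,"ext",np.ptp(t,axis=0),len(t))
E
python3 wt.py w3 .5665 -.225
```

```text
t: 11.55
eef_pos: [0.5332, -0.1052, 0.138]
tool_rot: [0.0, 0.983, 0.181, 0.0]
contact_force: [1.9, 0.2, 0.4]
gripper_width: 0.598
grasp_force: 0.0
t: 12.18
eef_pos: [0.5614, -0.2258, 0.042]
tool_rot: [-0.002, 0.983, 0.181, -0.003]
contact_force: [-1.2, 0.3, 0.7]
gripper_width: 0.597
grasp_force: 0.0
t: 12.42
eef_pos: [0.5652, -0.2265, 0.0464]
tool_rot: [0.001, 0.983, 0.182, 0.001]
contact_force: [-0.4, 1.0, 1.1]
gripper_width: 0.6
grasp_force: 0.0
12.425 [ 0.5652 -0.2265  0.0464]
top 0.0404 mid [ 0.5672 -0.2252  0.0383] ext [0.0197 0.0197 0.0057] 944
```

```bash
python3 -m creep '[[0.2,2,1,-10,0,0,0],[0.2,0,0,-10,0,0,0],[0.2,0,0,-7,0,0,0],[0.2,0,0,0,0,0,0],[-0.1,0,0,0,0,0,0]]' 35; python3 -m creep '[[-0.4,0,0,0,0,0,0]]'
```

```text
t: 13.1
eef_pos: [0.5659, -0.2256, 0.0173]
tool_rot: [-0.0, 0.983, 0.181, 0.0]
contact_force: [-0.2, -0.2, 0.4]
gripper_width: 0.448
grasp_force: 0.0
t: 13.22
eef_pos: [0.566, -0.2256, 0.0176]
tool_rot: [0.0, 0.983, 0.181, 0.0]
contact_force: [0.1, -0.9, 0.2]
gripper_width: 0.299
grasp_force: 0.0
```

```bash
python3 -m creep '[[-0.6,0,0,0,0,0,0],[-0.8,0,0,0,0,0,0],[-1,0,0,0,0,0,0],[-1,0,0,0,0,0,0],[-1,0,0,0,0,0,0]]' 35; python3 -m creep '[[-1,0,0,10,0,0,0],[-1,0,0,25,0,0,0],[-1,0,0,40,0,0,0],[-1,0,0,40,0,0,0],[-1,-5,35,10,0,0,0]]'; python3 -m creep '[[-1,-8,56,0,0,0,0],[-1,-9,56,0,0,0,0],[-1,-9,56,0,0,0,0],[-1,-9,56,0,0,0,0],[-1,-9,56,0,0,0,0]]';python3 -m creep '[[-1,-9,56,0,0,0,0],[-1,-9,50,0,0,0,0],[-1,-5,35,0,0,0,0],[-1,-5,20,0,0,0,0],[-1,0,0,0,0,0,0]]'
```

```text
t: 13.85
eef_pos: [0.5661, -0.2256, 0.0177]
tool_rot: [0.0, 0.983, 0.181, 0.0]
contact_force: [-0.8, 0.5, 5.2]
gripper_width: 0.218
grasp_force: 34.5
t: 14.48
eef_pos: [0.5621, -0.1938, 0.1454]
tool_rot: [0.002, 0.984, 0.179, 0.002]
contact_force: [0.9, 1.6, -1.9]
gripper_width: 0.223
grasp_force: 34.4
t: 15.1
eef_pos: [0.5161, 0.0911, 0.1426]
tool_rot: [0.0, 0.983, 0.181, 0.0]
contact_force: [1.4, 0.8, -0.0]
gripper_width: 0.224
grasp_force: 34.4
t: 15.72
eef_pos: [0.4879, 0.2522, 0.1425]
tool_rot: [-0.0, 0.983, 0.183, -0.0]
contact_force: [-0.7, -1.6, -1.8]
gripper_width: 0.22
grasp_force: 34.4
```

```bash
python3 -m creep '[[-1,0,0,-25,0,0,0],[-1,0,0,-35,0,0,0],[-1,0,0,-20,0,0,0],[-1,0,0,0,0,0,0],[-1,0,0,0,0,0,0]]';python3 -m creep '[[-1,0,0,-8,0,0,0],[-1,0,0,-6,0,0,0],[-1,0,0,-6,0,0,0],[-1,0,0,-4,0,0,0],[-1,0,0,0,0,0,0]]';python3 -m creep '[[-1,0,0,-2,0,0,0],[-1,0,0,-2,0,0,0],[-1,0,0,0,0,0,0],[-1,0,0,0,0,0,0]]'
```

```text
t: 16.35
eef_pos: [0.4896, 0.2498, 0.0631]
tool_rot: [0.0, 0.984, 0.181, 0.0]
contact_force: [-0.1, 0.1, -0.5]
gripper_width: 0.223
grasp_force: 34.4
t: 16.98
eef_pos: [0.4885, 0.2504, 0.0379]
tool_rot: [0.0, 0.983, 0.181, -0.0]
contact_force: [0.6, -0.6, -0.8]
gripper_width: 0.224
grasp_force: 34.4
t: 17.48
eef_pos: [0.4888, 0.2505, 0.0344]
tool_rot: [-0.0, 0.983, 0.181, 0.0]
contact_force: [0.4, -0.1, -0.4]
gripper_width: 0.225
grasp_force: 34.4
```

```bash
python3 -m creep '[[-1,0,1,-2,0,0,0],[-1,0,0,-2,0,0,0],[-1,0,0,0,0,0,0],[-1,0,0,0,0,0,0]]';python3 -m creep '[[-1,0,0,-1,0,0,0],[-1,0,0,0,0,0,0],[-1,0,0,0,0,0,0]]'
```

```text
t: 17.98
eef_pos: [0.4888, 0.2515, 0.0303]
tool_rot: [0.0, 0.983, 0.181, -0.0]
contact_force: [0.7, 0.1, -1.4]
gripper_width: 0.222
grasp_force: 34.4
t: 18.35
eef_pos: [0.4888, 0.2515, 0.0293]
tool_rot: [0.0, 0.983, 0.181, 0.0]
contact_force: [0.2, 0.0, -0.8]
gripper_width: 0.218
grasp_force: 34.4
```

```bash
python3 -m creep '[[-1,0,0,-0.7,0,0,0],[-1,0,0,0,0,0,0],[-1,0,0,0,0,0,0]]'
```

```text
t: 18.73
eef_pos: [0.4889, 0.2515, 0.0288]
tool_rot: [-0.0, 0.983, 0.181, 0.0]
contact_force: [-0.5, 0.5, 1.7]
gripper_width: 0.223
grasp_force: 34.6
```

```bash
python3 -m creep '[[-0.5,0,0,0,0,0,0],[-0.3,0,0,0,0,0,0],[-0.1,0,0,0,0,0,0],[0,0,0,0,0,0,0],[0,0,0,0,0,0,0]]';python3 -m creep '[[0,0,0,10,0,0,0],[0,0,0,20,0,0,0],[0,0,0,40,0,0,0],[0,5,-30,40,0,0,0],[0.4,14,-56,0,0,0,0]]'; python3 blk.py b3;python3 -m creep '[[0.4,14,-56,0,0,0,0],[0.4,14,-56,0,0,0,0],[0.4,14,-56,0,0,0,0],[0.4,14,-56,0,0,0,0],[0.4,10,-39,-10,0,0,0]]';python3 -m creep '[[0.4,0,0,-30,0,0,0],[0.4,0,0,-38,0,0,0],[0.4,0,0,0,0,0,0],[0.4,0,0,0,0,0,0]]';python3 wt.py w4 .5743 -.0973
```

```text
t: 19.35
eef_pos: [0.4888, 0.2514, 0.0286]
tool_rot: [0.0, 0.983, 0.181, 0.0]
contact_force: [-0.4, -0.2, -0.4]
gripper_width: 0.499
grasp_force: 0.0
t: 19.98
eef_pos: [0.5098, 0.1683, 0.1429]
tool_rot: [-0.001, 0.983, 0.184, 0.004]
contact_force: [1.3, -0.5, -0.2]
gripper_width: 0.685
grasp_force: 0.0
19.975 [0.5098 0.1683 0.1429] 0.6846678976712839 0.0
top z 0.02610911976295982 12219
((521.232666015625, 263.2773742675781), (206.57716369628906, 77.0048828125), 21.791122436523438)
50 floor z 0.014160941748191769 enc [array([452.4, 234.1])] ((449.314453125, 236.01687622070312), 13.955364227294922)
100 floor z 0.014154099064188741 enc [array([490.5, 246.7])] ((487.8855285644531, 251.50765991210938), 16.05132484436035)
200 floor z 0.014077632347862995 enc [array([531.1, 269. ])] ((531.4453735351562, 268.4330139160156), 19.21164894104004)
500 floor z 0.01408819256833821 enc [array([582.2, 289.5])] ((582.1119384765625, 288.807861328125), 24.288185119628906)
t: 20.65
eef_pos: [0.5746, -0.1009, 0.1297]
tool_rot: [0.001, 0.984, 0.18, 0.001]
contact_force: [0.5, 0.5, -0.2]
gripper_width: 0.697
grasp_force: 0.0
t: 21.15
eef_pos: [0.5746, -0.0973, 0.0619]
tool_rot: [0.0, 0.983, 0.181, 0.001]
contact_force: [0.4, -0.2, 0.2]
gripper_width: 0.702
grasp_force: 0.0
21.15 [ 0.5746 -0.0973  0.0619]
top 0.0494 mid [ 0.5747 -0.0972  0.0477] ext [0.025  0.0244 0.0067] 1351
```

View pics/b3.png

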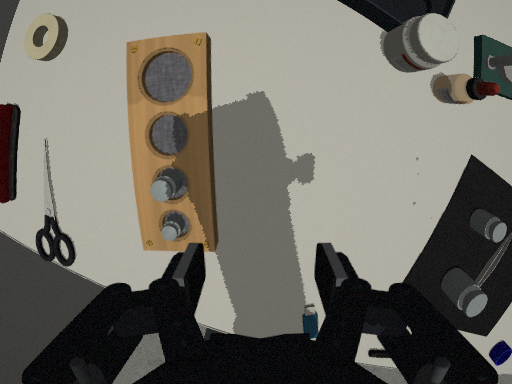

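The 100 g and 50 g weights stand upright in their wells at (165,187) and (176,226). The tool is centred over the 200 g weight, so I lower, grip and lift it.

```bash
python3 -m creep '[[0.4,0,0,-16,0,0,0],[0.4,0,0,-15,0,0,0],[0.4,0,0,-12,0,0,0],[0.1,0,0,0,0,0,0],[-0.1,0,0,0,0,0,0]]' 45; python3 -m creep '[[-0.3,0,0,0,0,0,0],[-0.5,0,0,0,0,0,0],[-0.8,0,0,0,0,0,0],[-1,0,0,0,0,0,0],[-1,0,0,0,0,0,0]]' 45; python3 -m creep '[[-1,0,0,8,0,0,0],[-1,0,0,25,0,0,0],[-1,0,0,40,0,0,0],[-1,0,0,40,0,0,0],[-1,-3,35,15,0,0,0]]'
```

```text
t: 21.82
eef_pos: [0.574, -0.0974, 0.0176]
tool_rot: [-0.0, 0.983, 0.181, 0.0]
contact_force: [1.0, 0.7, 0.4]
gripper_width: 0.451
grasp_force: 0.0
t: 22.45
eef_pos: [0.5743, -0.0976, 0.0183]
tool_rot: [0.0, 0.983, 0.181, 0.001]
contact_force: [0.0, 0.3, 5.9]
gripper_width: 0.289
grasp_force: 44.3
t: 23.08
eef_pos: [0.5719, -0.0657, 0.1482]
tool_rot: [0.001, 0.984, 0.179, 0.002]
contact_force: [1.4, 0.9, -1.0]
gripper_width: 0.288
grasp_force: 44.5
```

```bash
python3 -m creep '[[-1,-6,54,0,0,0,0],[-1,-6,54,0,0,0,0],[-1,-6,54,0,0,0,0],[-1,-6,54,0,0,0,0],[-1,-6,50,0,0,0,0]]';python3 -m creep '[[-1,-6,40,0,0,0,0],[-1,-3,25,0,0,0,0],[-1,0,0,-20,0,0,0],[-1,0,0,-35,0,0,0],[-1,0,0,-25,0,0,0]]';python3 -m creep '[[-1,0,0,0,0,0,0],[-1,0,0,0,0,0,0],[-1,0,0,0,0,0,0]]'
```

```text
t: 23.7
eef_pos: [0.54, 0.2052, 0.1456]
tool_rot: [0.0, 0.983, 0.182, -0.0]
contact_force: [1.1, 0.5, -1.2]
gripper_width: 0.293
grasp_force: 44.5
t: 24.32
eef_pos: [0.531, 0.266, 0.0631]
tool_rot: [0.001, 0.984, 0.181, -0.001]
contact_force: [-0.4, 0.3, -2.1]
gripper_width: 0.291
grasp_force: 44.5
t: 24.7
eef_pos: [0.5326, 0.2686, 0.0668]
tool_rot: [-0.0, 0.983, 0.181, 0.001]
contact_force: [0.0, 0.1, -1.8]
gripper_width: 0.292
grasp_force: 44.5
```

```bash
python3 -m creep '[[-1,0,0,-12,0,0,0],[-1,0,0,-9,0,0,0],[-1,0,0,-7,0,0,0],[-1,0,0,-4,0,0,0],[-1,0,0,0,0,0,0]]';python3 -m creep '[[-1,0,0,-2,0,0,0],[-1,0,0,-1,0,0,0],[-1,0,0,0,0,0,0],[-1,0,0,0,0,0,0]]'
```

```text
t: 25.32
eef_pos: [0.5316, 0.2684, 0.0332]
tool_rot: [0.0, 0.983, 0.181, -0.0]
contact_force: [-0.3, 0.6, -2.2]
gripper_width: 0.293
grasp_force: 44.5
t: 25.82
eef_pos: [0.5319, 0.2685, 0.0307]
tool_rot: [-0.0, 0.983, 0.181, 0.0]
contact_force: [0.0, -0.4, -2.1]
gripper_width: 0.29
grasp_force: 44.5
```

```bash
python3 -m creep '[[-1,0,0,-0.8,0,0,0],[-1,0,0,0,0,0,0],[-1,0,0,0,0,0,0]]';python3 -m creep '[[-1,0,0,-0.7,0,0,0],[-1,0,0,0,0,0,0],[-1,0,0,0,0,0,0]]'
```

```text
t: 26.2
eef_pos: [0.5318, 0.2684, 0.0298]
tool_rot: [0.0, 0.983, 0.181, -0.0]
contact_force: [-0.6, 0.2, -1.4]
gripper_width: 0.29
grasp_force: 44.5
t: 26.58
eef_pos: [0.5319, 0.2685, 0.0293]
tool_rot: [0.0, 0.983, 0.181, 0.0]
contact_force: [0.1, -1.3, 2.0]
gripper_width: 0.292
grasp_force: 44.9
```

```bash
python3 -m creep '[[-0.35,0,0,0,0,0,0],[-0.15,0,0,0,0,0,0],[0,0,0,0,0,0,0],[0.1,0,0,0,0,0,0],[0.1,0,0,0,0,0,0]]';python3 -m creep '[[0.1,0,0,10,0,0,0],[0.1,0,0,20,0,0,0],[0.1,0,0,40,0,0,0],[0.1,-3,-30,40,0,0,0],[0.7,-7,-56,0,0,0,0]]'; python3 blk.py b4;python3 -m creep '[[0.7,-7,-56,0,0,0,0],[0.7,-7,-56,0,0,0,0],[0.7,-7,-56,0,0,0,0],[0.7,-7,-56,0,0,0,0],[0.7,-6,-50,0,0,0,0]]';python3 -m creep '[[0.7,0,-21,-20,0,0,0],[0.7,0,0,-30,0,0,0],[0.7,0,0,0,0,0,0],[0.7,0,0,0,0,0,0]]';python3 wt.py w5 .4881 -.1132
```

```text
t: 27.2
eef_pos: [0.5318, 0.2685, 0.0291]
tool_rot: [-0.0, 0.983, 0.181, 0.0]
contact_force: [0.6, -0.0, 0.5]
gripper_width: 0.549
grasp_force: 0.0
t: 27.82
eef_pos: [0.5243, 0.1855, 0.1443]
tool_rot: [-0.002, 0.983, 0.183, 0.005]
contact_force: [1.6, -0.4, -0.2]
gripper_width: 0.749
grasp_force: 0.0
27.825 [0.5243 0.1855 0.1443] 0.7489407592696062 0.0
top z 0.026086743096064357 11265
((521.4405517578125, 263.3248291015625), (206.13247680664062, 76.60285949707031), 21.985464096069336)
50 floor z 0.014185513632144375 enc [array([453.8, 236.2])] ((448.8269348144531, 235.54112243652344), 13.707693099975586)
100 floor z 0.014095933375785269 enc [array([491.1, 246.4])] ((488.4641418457031, 251.00704956054688), 16.018173217773438)
200 floor z 0.014168858725784717 enc [array([535.5, 263. ])] ((530.9055786132812, 268.6644592285156), 19.069747924804688)
500 floor z 0.014045551673121853 enc [array([581.9, 289. ])] ((581.9034423828125, 288.8757019042969), 24.415590286254883)
t: 28.5
eef_pos: [0.4877, -0.0936, 0.1405]
tool_rot: [0.0, 0.983, 0.181, 0.001]
contact_force: [0.6, -0.3, -0.8]
gripper_width: 0.852
grasp_force: 0.0
t: 29.0
eef_pos: [0.4886, -0.1121, 0.0904]
tool_rot: [0.0, 0.983, 0.182, 0.001]
contact_force: [0.3, -0.1, 1.1]
gripper_width: 0.847
grasp_force: 0.0
29.0 [ 0.4886 -0.1121  0.0904]
top 0.0654 mid [ 0.4881 -0.1131  0.0635] ext [0.0341 0.034  0.0062] 2164
```

View pics/b4.png

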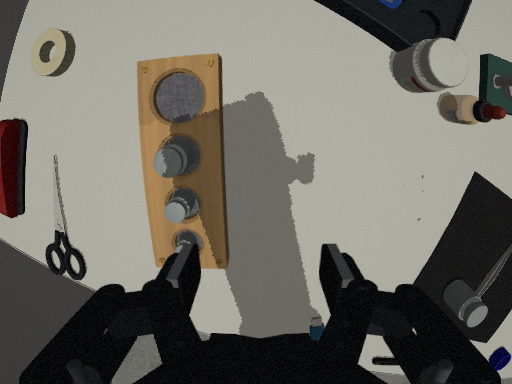

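View pics/w5.png

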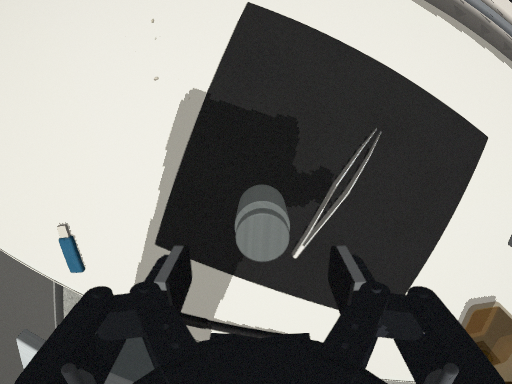

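b4 shows the 200, 100 and 50 upright in their wells at (176,157), (182,205) and (187,243). In w5 the 500 g weight (262,225) is centred, and the tweezers end (297,255) lies below the right finger. I grip a little higher so the finger clears it.

```bash
python3 -m creep '[[0.7,0,-1,-18,0,0,0],[0.7,0,0,-22,0,0,0],[0.7,0,0,-18,0,0,0],[0.7,0,0,-8,0,0,0],[0.5,0,0,0,0,0,0]]' 60; python3 -m creep '[[0.3,0,0,0,0,0,0],[0.1,0,0,0,0,0,0],[-0.1,0,0,0,0,0,0],[-0.4,0,0,0,0,0,0],[-1,0,0,0,0,0,0]]' 60; python3 -m creep '[[-1,0,0,0,0,0,0],[-1,0,0,0,0,0,0],[-1,0,0,0,0,0,0]]' 60;python3 -m creep '[[-1,0,0,8,0,0,0],[-1,0,0,25,0,0,0],[-1,0,0,40,0,0,0],[-1,0,0,40,0,0,0],[-1,3,30,15,0,0,0]]'
```

```text
t: 29.68
eef_pos: [0.4882, -0.1133, 0.0236]
tool_rot: [0.0, 0.983, 0.182, 0.0]
contact_force: [0.2, -0.6, 0.4]
gripper_width: 0.754
grasp_force: 0.0
t: 30.3
eef_pos: [0.4881, -0.1137, 0.0238]
tool_rot: [0.0, 0.983, 0.181, 0.0]
contact_force: [-1.3, -0.1, 6.1]
gripper_width: 0.411
grasp_force: 59.2
t: 30.68
eef_pos: [0.4881, -0.1137, 0.0238]
tool_rot: [0.0, 0.983, 0.181, 0.0]
contact_force: [-1.3, -0.2, 7.1]
gripper_width: 0.412
grasp_force: 59.2
t: 31.3
eef_pos: [0.4912, -0.0858, 0.1532]
tool_rot: [0.001, 0.984, 0.179, 0.001]
contact_force: [-0.6, 0.5, -4.6]
gripper_width: 0.411
grasp_force: 61.0
```

```bash
python3 -m creep '[[-1,13,54,0,0,0,0],[-1,13,54,0,0,0,0],[-1,13,54,0,0,0,0],[-1,13,54,0,0,0,0],[-1,13,54,0,0,0,0]]';python3 -m creep '[[-1,13,54,0,0,0,0],[-1,10,35,0,0,0,0],[-1,3,13,0,0,0,0],[-1,0,0,-30,0,0,0],[-1,0,0,-35,0,0,0]]';python3 -m creep '[[-1,0,0,-15,0,0,0],[-1,0,0,0,0,0,0],[-1,0,0,0,0,0,0],[-1,0,0,0,0,0,0]]'
```

```text
t: 31.92
eef_pos: [0.5553, 0.1876, 0.1507]
tool_rot: [0.0, 0.983, 0.181, -0.001]
contact_force: [1.0, -0.1, -5.6]
gripper_width: 0.412
grasp_force: 61.0
t: 32.55
eef_pos: [0.5819, 0.2873, 0.0855]
tool_rot: [0.0, 0.983, 0.181, 0.0]
contact_force: [-0.4, -0.2, -5.3]
gripper_width: 0.41
grasp_force: 61.0
t: 33.05
eef_pos: [0.5827, 0.2889, 0.0727]
tool_rot: [-0.0, 0.983, 0.181, 0.001]
contact_force: [-0.3, -0.0, -4.6]
gripper_width: 0.409
grasp_force: 60.9
```

```bash
python3 -m creep '[[-1,0,0,-12,0,0,0],[-1,0,0,-10,0,0,0],[-1,0,0,-7,0,0,0],[-1,0,0,-4,0,0,0],[-1,0,0,0,0,0,0]]';python3 -m creep '[[-1,0,0,-2,0,0,0],[-1,0,0,-1,0,0,0],[-1,0,0,0,0,0,0],[-1,0,0,0,0,0,0]]'
```

```text
t: 33.67
eef_pos: [0.5816, 0.2884, 0.0377]
tool_rot: [0.0, 0.983, 0.181, -0.0]
contact_force: [0.5, 0.4, -4.7]
gripper_width: 0.409
grasp_force: 60.9
t: 34.17
eef_pos: [0.5818, 0.2885, 0.0352]
tool_rot: [-0.0, 0.983, 0.181, 0.0]
contact_force: [-0.8, -0.6, -5.0]
gripper_width: 0.41
grasp_force: 60.9
```

```bash
python3 -m creep '[[-1,0,0,-0.7,0,0,0],[-1,0,0,0,0,0,0],[-1,0,0,0,0,0,0]]';python3 -m creep '[[-1,0,0,-0.5,0,0,0],[-1,0,0,0,0,0,0],[-1,0,0,0,0,0,0]]'
```

```text
t: 34.55
eef_pos: [0.5819, 0.2886, 0.0349]
tool_rot: [-0.0, 0.983, 0.181, 0.0]
contact_force: [-1.9, -1.1, 2.4]
gripper_width: 0.405
grasp_force: 61.4
t: 34.92
eef_pos: [0.582, 0.2886, 0.0349]
tool_rot: [0.0, 0.983, 0.181, 0.0]
contact_force: [-2.9, -2.7, 6.1]
gripper_width: 0.411
grasp_force: 61.9
```

Seated (the force has swung from -5 to +6 N). I release, rise and back away.

```bash
python3 -m creep '[[-0.1,0,0,0,0,0,0],[0.1,0,0,0,0,0,0],[0.3,0,0,0,0,0,0],[0.4,0,0,0,0,0,0],[0.4,0,0,0,0,0,0]]';python3 -m creep '[[0.4,0,0,10,0,0,0],[0.4,0,0,20,0,0,0],[0.4,0,0,40,0,0,0],[0.4,0,0,50,0,0,0],[0.4,-10,-50,0,0,0,0]]';python3 -m creep '[[0.4,-30,-50,0,0,0,0],[0.4,-40,-40,0,0,0,0],[0.4,0,0,0,0,0,0],[0.4,0,0,0,0,0,0]]'
python3 - <<'E'
from h import *
o,p,d,T,K=wrist("b5");W=wworld(K,T,d);W[d<=0]=np.nan
for c in[(.450,.2355),(.4885,.2515),(.532,.2687),(.5823,.2888)]:
    h=W[(np.hypot(W[...,0]-c[0],W[...,1]-c[1])<.017)&(W[...,2]>.03)]
    top=np.percentile(h[:,2],95);t=h[h[:,2]>top-.005];print("top %.4f"%top,(t.min(0)+t.max(0))/2)
E
```

```text
t: 35.55
eef_pos: [0.5818, 0.2885, 0.0339]
tool_rot: [-0.0, 0.983, 0.181, 0.0]
contact_force: [-0.4, 0.6, 0.5]
gripper_width: 0.704
grasp_force: 0.0
t: 36.17
eef_pos: [0.5743, 0.2447, 0.1607]
tool_rot: [-0.003, 0.983, 0.184, 0.006]
contact_force: [0.1, -0.9, -1.4]
gripper_width: 0.703
grasp_force: 0.0
t: 36.67
eef_pos: [0.5028, 0.1491, 0.1555]
tool_rot: [-0.0, 0.983, 0.181, 0.001]
contact_force: [-0.3, 0.5, 1.0]
gripper_width: 0.701
grasp_force: 0.0
top 0.0425 [0.4497 0.2363 0.0404]
top 0.0513 [0.4898 0.2523 0.0494]
top 0.0606 [0.5319 0.269  0.0588]
top 0.0767 [0.5818 0.2887 0.0747]
```

View pics/b5.png

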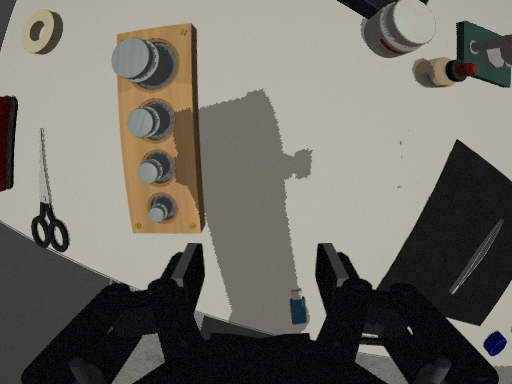

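All four weights stand upright in their wells, at (140,60), (148,120), (155,170) and (160,208). The measured knob tops of 42.5/51.3/60.6/76.7 mm match the expected 42/51/60/76.

```bash
python3 -c "
from station import *
print(hand_in())"
```

```text
the job is handed in; nothing more can be done
None
```

All four weights are back in the block, each upright on the floor of its own well from smallest to largest, and the job was handed in at about 37 s with the gripper clear.

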